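# Extend the telescopic work rest by one hole

### The arm

A 6-joint arm with a two-finger parallel gripper is mounted at the origin on the work surface; the furniture and walls round the work are solid. World frame = base frame: x ahead of the robot, y to its left, z up, the work surface at z = 0. Lengths are in m, angles in rad, forces in N, time in s.
With the tool pointing down it reaches from about 0.3 to 0.875 m from the base axis. Payload 4.2 kg.
Tool frame: the origin (TCP) lies midway between the tips of the shut fingers; the grasp point (between the pads) lies 19 mm behind it (arm.hold_point_z is the distance from the TCP to the grasp point, in m); z points along the fingers, y is the line along which they close (so a half turn about z gives the same grasp; the last joint's range is limited). The gripper opens to 85 mm and grips with 20 to 120 N. Pads are 22 mm wide; open, the fingers measure 114 mm over their backs; the gripper's body (76 mm by 85 mm) begins 54 mm behind the grasp point. The pads swing forward as they close: fully open they stand 13 mm farther back than shut.
Start: joints at [-1.316, 0.32, 1.565, -0, 1.257, -0.02], TCP at [0.156, -0.553, 0.231] pointing down, gripper open.
Joint ranges: [-3.11, 3.11], [-0.84, 2.01], [0.21, 2.61], [-1.34, 4.49], [0.05, 2.63], [-2.56, 2.56]. Speed limits (rad/s): [2.57, 2.57, 3.14, 3.14, 3.14, 3.14].

### API

Orientations are given as [roll, pitch, yaw] about the fixed x, y, z axes, in that order (R = Rz(yaw) Ry(pitch) Rx(roll)).
In Python, from workcell import arm, eyes gives the robot as it stands.
- The arm moves only by the tool apply_moves, never from a script. Its argument "targets" is a list of rows, each an object with "dp": the shift along the tool's x, y, z in m, a list of three; "spin": the turn about the tool's z in degrees. In form: [{"dp": [dx, dy, dz], "spin": spin}, ...]. A call has 1 to 20 rows; each row shifts and turns the commanded pose from where the row before left it, along the tool's axes as they then stand; what a row does not reach is not made up. A row lasts 1/10 s, in which the tool goes at most 50 mm and 8.59 degrees, less where a joint would pass 70% of its speed; a pose out of reach is approached as far as the arm can. A call with a gripper value outside its range is refused whole. "hand" is the closure, from 0 (fully open) to 1 (shut), set as the call begins (left out, the last holds). The fingers move at their own pace and stop on an object; "force" is the grip in N (left out, the last holds). Time passes only in rows, so rows that do not move let the fingers close. It gives the time, the measured TCP pose, the force, the opening and the grip force at its end, in the units of the state.
- arm.get_obs(): the state, without advancing time (a new reading comes with each control period).
- eyes.get_image(name): name is "scene" or "top" or "wrist"; returns the picture (480x640x3 uint8, blue, green, red); there is no depth.
- eyes.get_calibration(name): a dict with "fx", "fy", "cx", "cy" (pixels), "xyz" and "orientation" of the camera in the world. Camera axes: x right, y up, looking along -z (the intrinsics and any distortion apply to the point x, -y, -z); pixel columns grow to the right and rows downward; lengths in m; the calibration is good to about 2 mm. A picture is of the moment at which its call begins: read the wrist's pose just before it. get_calibration takes no time and is no camera call; for the wrist camera it gives the pose at the moment of the call.
- arm.hand_in(): hands the job in; it is judged then, once.
The state is a dict: "time": time; "joint_pos": joint angles; "joint_velocities": joint speeds; "tau": joint torques, N m; "tool_pos": TCP position; "eef_rot": TCP orientation; "wrist_force": force on the tool from outside, world axes, zero at the start; "wrist_torque": the same for the moment, N m; "grip_width": opening from 0.0 (shut) to 1.0 (fully open); "finger_force": force on a finger pad.
Only numpy, scipy, OpenCV 4.12 (cv2) and the standard library are available. Lean on these libraries where they do the work, as an engineer would, in place of code of your own. Each camera call takes 0.05 s, during which the arm holds its last target. There are 200 camera calls.

### The job

Extend the telescopic work rest by exactly one hole: press its red sprung button, slide the tube out of the blue rail, and let the button pop fully up in the very next hole, without sliding past it. Work gently, never forcing the button against the end of its travel or the edge of a hole, leave the things lying around alone, and let go.

Things in the scene. Friction and masses are not known exactly. Their poses are not given: they have to be found in the camera images.
- rail: Blue square channel, 206 x 40 mm, on a dark foot plate 226 x 70 x 8 mm fixed to the bench. Origin at the underside of the foot, below the first hole. x runs along the slide, the way the tube comes out; z is up. A slot runs along its top (54 mm above the bench, 55 mm on the bare aluminium index plate, 46 mm wide), with 20 mm square holes in it.
- first_hole (a point): Centre of the first hole, in the rail's top face at rail x = 0, where the button starts; fixed. The next hole is in the index plate, clamped elsewhere for each job: its centre lies anywhere from 50 to 80 mm along rail x from this point, so find it by feel or sight. One more hole follows 40 mm after that one; do not go there.
- cap_top (a point): Centre of the top of the button's red thumb cap, 26 x 26 mm, 20 mm high, on a thin stem over the slot; axes as the rail's. With the button up it is 86 mm above the bench (cap underside 66 mm). Pressing takes 5 N at first, about 8 N at 5 mm down, where the catch comes clear of the hole, and 9 N at 9 mm, where it meets a hard stop.
- catch_top (a point): Centre of the top of the brass catch, 17 mm square, 31 mm below the cap's top and moving with it. In a hole it has 1.5 mm of play each way and is locked while up. Let go between holes it rides under the top wall with the cap 5 mm down; at a hole it springs up by itself and locks. It stands no more than 20 N against hole edges or the stop.
- tube (a joint): How far the tube is out, in m: 0 with the button centred in the first hole, growing along rail x. Dark steel tube, 26 mm square, with a dark V rest on its outer end, 172 to 192 mm along rail x from the cap. It carries the button: pushing the cap along rail x slides it, freely with 2 to 4 N.
- pliers: Small pliers with red handles, 43 x 150 x 11 mm, lying on the bench on the robot's side of the rail; origin at the centre of the underside. To be left alone.
- al_part: Turned aluminium part, 46 x 46 x 48 mm, standing near the closed end of the rail; origin at the centre of the underside. To be left alone.
- syringe: Green and white paste syringe, 19 x 105 x 15 mm, lying beside the tube on the robot's side; origin at the centre of the underside. To be left alone.

How it is judged:
By the outcome, as a careful person would: the job done as asked, in the order asked, and still so for the second after the job is handed in, with the robot touching nothing.
It also fails if it takes over 32 s, if anything falls off the work surface, if the arm or the gripper's body presses on something with over 40 N, if the wrist force passes 120 N, or if a joint passes its speed limit or range.

## Working session

There is one attempt and no reset: what is moved stays moved. The work goes in short steps, Python scripts to look and compute and a tool call to move; the robot and the scene stay as the last step left them, time stands still between calls to the robot, and variables do not carry over. Pictures are saved under pics/ and viewed, at most 10 in all, crops included, and the job is handed in when it is done.

Besides the shell and the picture viewer there is one more tool, called after ">>>" as a command line: name --argument value ..., lists and objects as JSON in quotes. apply_moves: Moves the arm, as the interface text tells. Its arguments: {"type":"object","properties":{"targets":{"type":"array","items":{"type":"object","properties":{"dp":{"type":"array","items":{"type":"number"}},"spin":{"type":"number"}}}},"hand":{"type":"number"},"force":{"type":"number"}},"required":["targets"]}

```bash
mkdir -p pics; cat > h.py <<'E'
import numpy as np, cv2
from scipy.spatial.transform import Rotation as R
from workcell import arm, eyes
def cal(n):
    c=eyes.get_calibration(n); o=np.array(c['orientation'],float)
    M=R.from_euler('xyz',o).as_matrix() if o.size==3 else o.reshape(3,3)
    return c,M,np.array(c['xyz'])
def ray(n,u,v,z,C=None):
    c,M,p=C or cal(n)
    d=M@np.array([(u-c['cx'])/c['fx'],-(v-c['cy'])/c['fy'],-1]); return p+d*(z-p[2])/d[2]
def proj(n,P,C=None):
    c,M,p=C or cal(n); q=M.T@(np.array(P)-p); return c['cx']+c['fx']*q[0]/-q[2], c['cy']-c['fy']*q[1]/-q[2]
E
python3 - <<'E'
from h import *
print(arm.get_obs())
ims=[]
for n in ('scene','top'):
    print(n,eyes.get_calibration(n)); im=eyes.get_image(n); cv2.imwrite(f'pics/{n}0.png',im)
    h=cv2.cvtColor(im,cv2.COLOR_BGR2HSV)
    m=((h[...,0]<8)|(h[...,0]>172))&(h[...,1]>130)&(h[...,2]>70)
    k,l,s,c=cv2.connectedComponentsWithStats(m.astype(np.uint8))
    for i in range(1,k):
        if s[i,4]>40: print(s[i],c[i])
E
```

```text
{'time': 0.0, 'joint_pos': array([-1.31601715e+00,  3.20364566e-01,  1.56570363e+00, -2.47530542e-05,
        1.25742388e+00, -2.00033655e-02]), 'joint_velocities': array([ 2.50480736e-05,  1.46891485e-04, -6.88950244e-04, -4.93499969e-04,
       -1.96494630e-03, -7.90875411e-04]), 'tau': array([-6.99555276e-04, -4.15525746e+01, -2.34160316e+01, -5.80308529e-05,
        8.37991945e-03, -7.87785154e-06]), 'tool_pos': array([ 0.15588696, -0.55295526,  0.23043099]), 'eef_rot': array([-3.13969314e+00, -1.44639252e-05,  2.74790180e-01]), 'wrist_force': array([ 0.51818716, -0.52973131,  0.61420762]), 'wrist_torque': array([ 0.00703633, -0.01222618, -0.03025637]), 'finger_force': 0.0, 'grip_width': 1.0056837004844277}
scene {'fx': 553.4931452242396, 'fy': 553.4931452242396, 'cx': 324.3280698783141, 'cy': 246.1563644040349, 'xyz': array([-0.16611772,  0.68307436,  0.42240015]), 'orientation': array([ 1.1688143 , -0.02463954, -2.30214863])}
[333 226  20  16 253] [342.41106719 233.53754941]
[343 276  38  17 198] [361.93434343 283.85353535]
[342 281  50  22 273] [368.15750916 292.81318681]
top {'fx': 448.49820722431895, 'fy': 448.49820722431895, 'cx': 311.36665767908033, 'cy': 235.55429013732652, 'xyz': array([0.36456002, 0.16986719, 0.92610178]), 'orientation': array([ 0.06645548,  0.0039173 , -1.54354361])}
[ 56 179  19  15 193] [ 65.81865285 186.        ]
[361 211  14  15 188] [367.4893617  217.92553191]
[333 247  46   7 192] [356.15104167 249.97916667]
[333 260  46   8 188] [355.90425532 263.91489362]
[   0  434   46   46 1840] [ 21.02608696 458.41902174]
[ 44 453   7  19  88] [ 47.13636364 461.70454545]
```

View pics/top0.png

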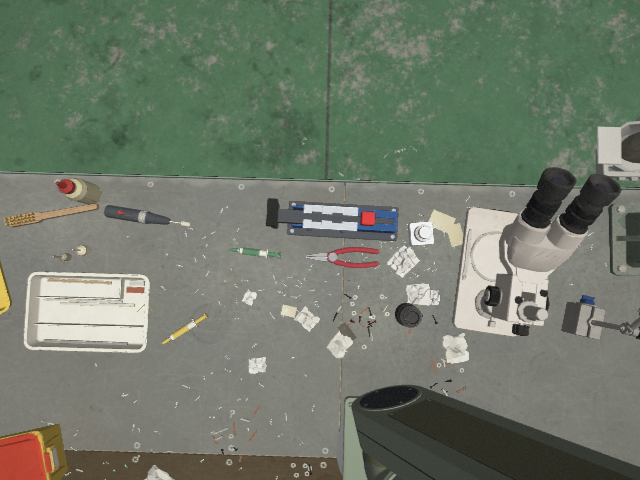

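View pics/scene0.png

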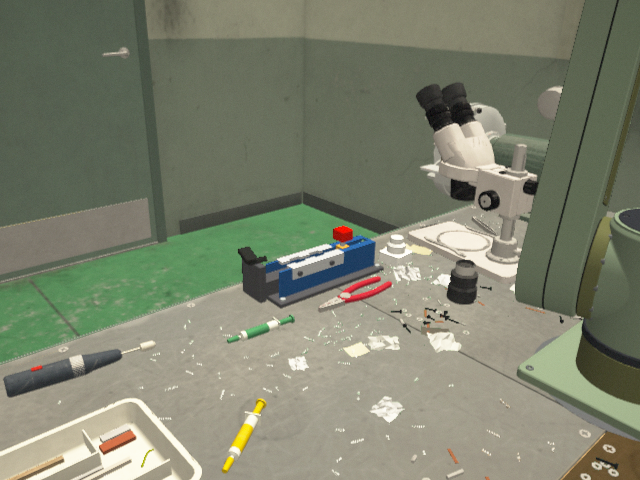

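The top view shows the red cap at (367,218), the V rest at (272,213) and the bare index plate at about x 303–358. The slide runs toward image left, roughly world +y. The scene view agrees, and the pliers and syringe lie on the robot's side.

```bash
python3 - <<'E'
from h import *
im=cv2.imread('pics/top0.png'); C=cal('top'); h=cv2.cvtColor(im,cv2.COLOR_BGR2HSV)
c=ray('top',367.5,217.9,.086,C); print('cap top',c)
S=cal('scene')
print('proj to scene',proj('scene',c,S))
roi=np.zeros(h.shape[:2],bool); roi[190:245,260:405]=1
m=((h[...,0]>100)&(h[...,0]<125)&(h[...,1]>120)&(h[...,2]>60)&roi)
v,u=np.nonzero(m); P=np.array([ray('top',a,b,.054,C)[:2] for a,b in zip(u,v)]).astype(np.float32)
r=cv2.minAreaRect(P); print('blue rect',r, np.round(cv2.boxPoints(r),4))
# dark V + foot
m=(h[...,2]<70)&roi; v,u=np.nonzero(m); sel=u<279
print('V',u[sel].min(),u[sel].max(),v[sel].min(),v[sel].max(), ray('top',u[sel].mean(),v[sel].mean(),.06,C))
cr=cv2.resize(im[192:246,260:404],None,fx=5.5,fy=5.5,interpolation=cv2.INTER_CUBIC)
cs=cv2.imread('pics/scene0.png')[222:306,238:386]
cs=cv2.resize(cs,(cr.shape[1],int(84*cr.shape[1]/148)),interpolation=cv2.INTER_CUBIC)
o=np.vstack([cr,cs])
cv2.imwrite('pics/crop.png',cv2.resize(o,None,fx=min(1,600/o.shape[0]),fy=min(1,600/o.shape[0])));print(o.shape)
E
```

```text
cap top [0.4564861  0.07002116 0.086     ]
proj to scene (np.float64(343.35874117754565), np.float64(227.761701135775))
blue rect ((0.4571303129196167, 0.11141173541545868), (0.20310692489147186, 0.04176412895321846), 88.42123413085938) [[0.4335 0.0105]
 [0.4752 0.0093]
 [0.4808 0.2124]
 [0.4391 0.2135]]
V 266 278 198 228 [0.46410864 0.25215858 0.06      ]
(746, 792, 3)
```

View pics/crop.png

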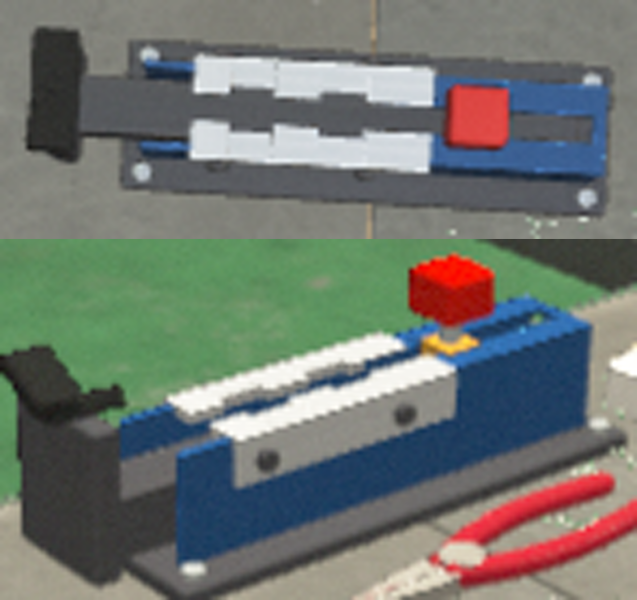

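The crop shows the index plate's next hole at crop x ≈320–367 and the one after at ≈232–277. The microscope lies between the arm and the rail, so I'll check its height before choosing a route.

```bash
python3 - <<'E'
from h import *
C=cal('top');S=cal('scene')
k=600/746*5.5
f=lambda u,v:(260+(u+.5)/k-.5,192+(v+.5)/k-.5)
d=np.array([.0276,.9996])
cap=ray('top',367.5,217.9,.086,C)[:2]
for a in [(320,92),(367,92),(322,128),(365,128),(232,88),(277,88),(230,124),(275,124)]:
    p=ray('top',*f(*a),.055,C)[:2]; print('hole edge',np.round(p,4),'along',round((p-cap)@d*1e3,1))
for a in [(447,86),(509,86),(447,148),(509,148)]:
    p=ray('top',*f(*a),.086,C)[:2]; print('capcorner',np.round(p,4))
def tri(a,b):
    o1,o2=C[2],S[2]; r1=ray('top',*a,0,C)-o1; r2=ray('scene',*b,0,S)-o2
    if abs(r2[2])<1e-6: pass
    A=np.stack([r1,-r2],1); t=np.linalg.lstsq(A,o2-o1,rcond=None)[0]
    return o1+r1*t[0],o2+r2*t[1]
# eyepieces, stand post top
for a,b in [((557,178),(430,95)),((602,190),(455,92)),((557,178),(455,92)),((602,190),(430,95)),((537,313),(519,148)),((490,300),(488,200)),((422,232),(397,238))]: print(a,tri(a,b))
E
```

```text
hole edge [0.4688 0.1359] along 66.2
hole edge [0.4693 0.1152] along 45.5
hole edge [0.4529 0.1346] along 64.5
hole edge [0.4534 0.1157] along 45.6
hole edge [0.4695 0.1748] along 105.1
hole edge [0.4701 0.1549] along 85.2
hole edge [0.4535 0.1752] along 105.1
hole edge [0.4541 0.1554] along 85.3
capcorner [0.4691 0.0831]
capcorner [0.4698 0.0568]
capcorner [0.4426 0.0826]
capcorner [0.4433 0.0563]
(557, 178) (array([ 0.50082665, -0.18077181,  0.28031539]), array([ 0.49657078, -0.18417871,  0.28126719]))
(602, 190) (array([ 0.48430505, -0.24340125,  0.2838309 ]), array([ 0.48328285, -0.24416172,  0.28412964]))
(557, 178) (array([ 0.50054774, -0.18005411,  0.28163719]), array([ 0.45937287, -0.21002225,  0.28922056]))
(602, 190) (array([ 0.4834386 , -0.24041094,  0.28847822]), array([ 0.51793484, -0.21213762,  0.27671727]))
(537, 313) (array([ 0.29989112, -0.18192449,  0.21721556]), array([ 0.29896442, -0.18251132,  0.21759132]))
(490, 300) (array([ 0.31239984, -0.1424069 ,  0.13111291]), array([ 0.3169958 , -0.13914224,  0.12952899]))
(422, 232) (array([ 0.43595479, -0.0425051 ,  0.04517909]), array([ 0.43325832, -0.04491252,  0.04554093]))
```

>>> apply_moves --targets '[{"dp":[0,0,-0.045]},{"dp":[0,0,-0.045]},{"dp":[0,0,-0.04]},{"dp":[0.0327,-0.037,0]},{"dp":[0.0327,-0.037,0]},{"dp":[0.0327,-0.037,0]},{"dp":[0.0327,-0.037,0]},{"dp":[0.0327,-0.037,0]},{"dp":[0.0327,-0.037,0]},{"dp":[0.0327,-0.037,0]},{"dp":[0.0327,-0.037,0]},{"dp":[0.0327,-0.037,0]},{"dp":[0.0327,-0.037,0]},{"dp":[0.0327,-0.037,0]},{"dp":[0.0327,-0.037,0]},{"dp":[0.0327,-0.037,0]},{"dp":[0.0327,-0.037,0]},{"dp":[0,0,0],"spin":-8.08},{"dp":[0,0,0],"spin":-8.08},{"dp":[0,0,0],"spin":-8.08}]'

```text
validation failed for argument at $.ta...
```

>>> apply_moves --targets '[{"dp":[0,0,0.03],"spin":-8.08},{"dp":[0,0,0.03],"spin":-8.08},{"dp":[0,0,0.03],"spin":-8.08},{"dp":[0,0,0.03],"spin":-8.08},{"dp":[0,0,0.03],"spin":-8.08},{"dp":[0,0,0.03],"spin":-8.08},{"dp":[0,0,0]}]'

```text
validation failed for argument at $.ta...
```

```bash
python3 - <<'E'
from h import *
o=arm.get_obs(); print({k:np.round(o[k],4) for k in('time','tool_pos','eef_rot','joint_pos','wrist_force')})
C=cal('wrist'); print(C)
cv2.imwrite('pics/w1.png',eyes.get_image('wrist'))
E
```

```text
{'time': np.float64(0.1), 'tool_pos': array([ 0.1559, -0.553 ,  0.2306]), 'eef_rot': array([-3.140e+00, -1.000e-04,  2.748e-01]), 'joint_pos': array([-1.316 ,  0.3202,  1.5656,  0.    ,  1.2574, -0.02  ]), 'wrist_force': array([ 0.716 , -0.6595, -0.7506])}
({'fx': 361.6771990090385, 'fy': 361.6771990090385, 'cx': 318.14768960158756, 'cy': 244.39157839555162, 'xyz': array([ 0.22808036, -0.53356712,  0.37338561]), 'orientation': array([-0.30222288,  0.00143552, -1.29636725])}, array([[ 0.27099714,  0.91883748,  0.28687668],
       [-0.96257908,  0.25912635,  0.07934133],
       [-0.00143552, -0.29764276,  0.95467624]]), array([ 0.22808036, -0.53356712,  0.37338561]))
```

View pics/w1.png

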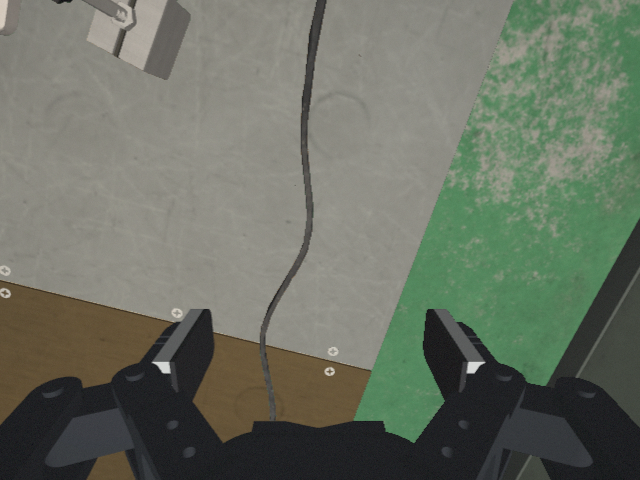

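The wrist picture shows only bare bench, because both moves were refused. It looks as if every row needs a spin.

>>> apply_moves --targets '[{"dp":[0,0,-0.045],"spin":0},{"dp":[0,0,-0.045],"spin":0},{"dp":[0,0,-0.04],"spin":0},{"dp":[0.0327,-0.037,0],"spin":0},{"dp":[0.0327,-0.037,0],"spin":0},{"dp":[0.0327,-0.037,0],"spin":0},{"dp":[0.0327,-0.037,0],"spin":0},{"dp":[0.0327,-0.037,0],"spin":0},{"dp":[0.0327,-0.037,0],"spin":0},{"dp":[0.0327,-0.037,0],"spin":0},{"dp":[0.0327,-0.037,0],"spin":0},{"dp":[0.0327,-0.037,0],"spin":0},{"dp":[0.0327,-0.037,0],"spin":0},{"dp":[0.0327,-0.037,0],"spin":0},{"dp":[0.0327,-0.037,0],"spin":0},{"dp":[0.0327,-0.037,0],"spin":0},{"dp":[0.0327,-0.037,0],"spin":0},{"dp":[0,0,0],"spin":0}]'

```text
time: 1.95
tool_pos: [0.4577, 0.074, 0.3601]
eef_rot: [-3.139, 0.0, 0.282]
wrist_force: [-1.2, -0.9, -0.8]
grip_width: 1.003
finger_force: 0.0
```

>>> apply_moves --targets '[{"dp":[0,0,0],"spin":-8.0},{"dp":[0,0,0],"spin":-8.0},{"dp":[0,0,0.03],"spin":-8.0},{"dp":[0,0,0.03],"spin":-8.0},{"dp":[0,0,0.03],"spin":-8.0},{"dp":[0,0,0.03],"spin":-8.0},{"dp":[0,0,0.03],"spin":-8.0},{"dp":[0,0,0.03],"spin":-8.0},{"dp":[0,0,0.02],"spin":-8.3},{"dp":[0,0,0],"spin":0},{"dp":[0,0,0],"spin":0}]'

```text
time: 3.05
tool_pos: [0.4562, 0.0689, 0.1617]
eef_rot: [3.141, 0.0, 1.533]
wrist_force: [1.0, 0.2, 0.7]
grip_width: 1.007
finger_force: 0.0
```

```bash
python3 - <<'E'
from h import *
o=arm.get_obs(); print({k:np.round(o[k],4) for k in('time','tool_pos','eef_rot','joint_pos','wrist_force')})
C=cal('wrist'); print(C)
im=eyes.get_image('wrist'); cv2.imwrite('pics/w2.png',im)
h=cv2.cvtColor(im,cv2.COLOR_BGR2HSV)
m=((h[...,0]<8)|(h[...,0]>172))&(h[...,1]>130)&(h[...,2]>70)
k,l,s,c=cv2.connectedComponentsWithStats(m.astype(np.uint8))
for i in range(1,k):
    if s[i,4]>200: print(s[i],c[i])
E
```

```text
{'time': np.float64(3.05), 'tool_pos': array([0.4562, 0.0689, 0.1617]), 'eef_rot': array([3.1415e+00, 2.0000e-04, 1.5332e+00]), 'joint_pos': array([ 1.2510e-01,  2.0290e-01,  1.9194e+00, -3.0000e-04,  1.0193e+00,
        1.6290e-01]), 'wrist_force': array([0.988 , 0.1537, 0.7462])}
({'fx': 361.6771990090385, 'fy': 361.6771990090385, 'cx': 318.14768960158756, 'cy': 244.39157839555162, 'xyz': array([0.45810618, 0.14380815, 0.30449749]), 'orientation': array([-0.30221083,  0.00050441, -0.03800312])}, array([[ 9.99277841e-01,  3.61220934e-02,  1.17894102e-02],
       [-3.79939652e-02,  9.53997204e-01,  2.97398375e-01],
       [-5.04412478e-04, -2.97631533e-01,  9.54680688e-01]]), array([0.45810618, 0.14380815, 0.30449749]))
[ 210  136   47  126 1371] [245.19547775 200.57695113]
[ 204  148   24  115 1248] [213.21233974 208.56730769]
[ 298  227   40   44 1680] [317.93452381 248.52142857]
```

View pics/w2.png

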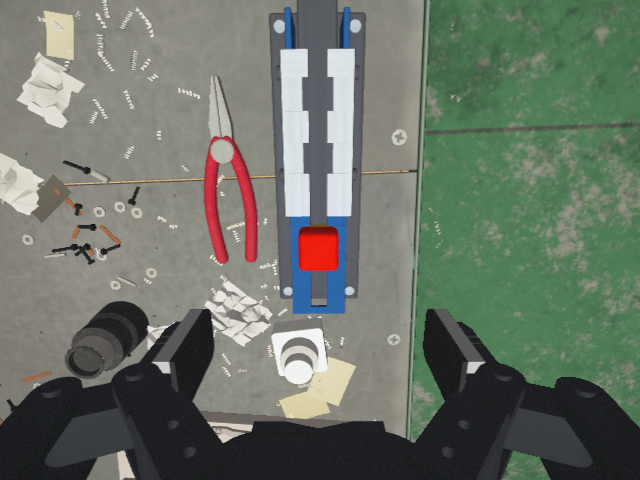

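The wrist view shows the cap at about (318,248), the next hole at rows ~143–173 and the following hole at ~81–111. The fingers straddle across the rail as intended. Next I'll measure the edges.

```bash
python3 - <<'E'
from h import *
im=cv2.imread('pics/w2.png').astype(float); g=im.mean(2)
M=R.from_euler('xyz',[-0.30221083,0.00050441,-0.03800312]).as_matrix()
C=(eyes.get_calibration('wrist'),M,np.array([0.45810618,0.14380815,0.30449749]))
print('C now',np.round(C[0]['xyz'],4))
def edges(col,lo,hi,G=g):
    p=G[lo:hi,col].mean(1) if isinstance(col,slice) else G[lo:hi,col]
    d=np.diff(p); r=[]
    for i in range(1,len(d)-1):
        if abs(d[i])>18 and abs(d[i])>=abs(d[i-1]) and abs(d[i])>abs(d[i+1]): 
            w=abs(d[i-1:i+2]); r.append((round(lo+i+.5+(w@[-1,0,1])/w.sum(),2),int(d[i])))
    return r
L=edges(slice(304,307),60,215); Rr=edges(slice(328,332),60,215); print(L,Rr)
for n,E,u in(('L',L,305),('R',Rr,329.5)):
    print(n,[round(ray('w',u,v,.055,C)[1],4) for v,_ in E])
r=im[...,2]
print('cap rows',[(round(a,1),b) for a,b in edges(slice(310,326),215,285,r)], r[222:275:2,318].astype(int))
print('cap cols',np.diff(r[250,290:345]).astype(int).tolist())
print([np.round(ray('w',318,v,.086,C),4) for v in (227,235,236,270,271)], ray('w',298.5,250,.086,C),ray('w',337.5,250,.086,C))
# rail edges for yaw: plate outer edges by row
for v in (70,120,200):
    d=np.diff(g[v]); a=270+np.argmax(d[270:300]); b=335+np.argmin(d[335:365]); print(v,a,b,ray('w',a+.5,v,.055,C)[:2],ray('w',b+.5,v,.055,C)[:2])
E
```

```text
C now [0.4584 0.144  0.3052]
[(np.float64(76.52), -107), (np.float64(110.31), 104), (np.float64(142.43), -119), (np.float64(173.26), 97)] [(np.float64(76.46), -114), (np.float64(110.39), 98), (np.float64(142.5), -125), (np.float64(173.23), 86)]
L [np.float64(0.1773), np.float64(0.1573), np.float64(0.1373), np.float64(0.1171)]
R [np.float64(0.1768), np.float64(0.1567), np.float64(0.1366), np.float64(0.1165)]
cap rows [(np.float64(232.8), 33), (np.float64(270.3), -108)] [ 92 100 106 104 108 115 180 219 238 237 238 237 238 238 238 238 239 238
 239 239 238 238 238 236 204  95  94]
cap cols [-19, -24, 3, -3, 1, 1, 5, 73, 72, 24, 9, 7, 2, 1, -1, 1, -1, 1, 0, 0, -1, 0, 1, 1, -2, 0, 1, 0, 0, 0, 0, 0, 0, 0, 0, 0, -1, 1, 0, 0, 0, -1, 1, -3, -7, -8, -26, -69, -76, -6, 0, 1, 3, 2]
[array([0.4557, 0.0871, 0.086 ]), array([0.4555, 0.0819, 0.086 ]), array([0.4555, 0.0813, 0.086 ]), array([0.4547, 0.0584, 0.086 ]), array([0.4546, 0.0577, 0.086 ])] [0.44278112 0.07248244 0.086     ] [0.46756251 0.07154433 0.086     ]
70 280 353 [0.43575215 0.18164832] [0.4815744  0.17990266]
120 282 352 [0.43500763 0.15194093] [0.48065718 0.1502046 ]
200 284 351 [0.43285321 0.09931085] [0.47944846 0.09754352]
```

The next hole's centre is about 55.8 mm ahead of the cap, and the holes measure 20 mm as they should. I'll line up and descend to grip height.

>>> apply_moves --hand 0.35 --force 20 --targets '[{"dp":[0.002,-0.001,0.03],"spin":-0.4},{"dp":[0,0,0.03],"spin":0},{"dp":[0,0,0.02],"spin":0},{"dp":[0,0,0.01],"spin":0},{"dp":[0,0,0],"spin":0},{"dp":[0,0,0],"spin":0},{"dp":[0,0,0],"spin":0}]'

```text
time: 3.8
tool_pos: [0.4563, 0.0715, 0.0726]
eef_rot: [3.139, -0.0, 1.543]
wrist_force: [0.6, -0.0, -0.3]
grip_width: 0.65
finger_force: 0.0
```

```bash
python3 - <<'E'
from h import *
o=arm.get_obs(); print({k:np.round(o[k],4) for k in('time','tool_pos','eef_rot','grip_width','wrist_force')})
a=eyes.get_image('wrist'); b=eyes.get_image('scene'); cv2.imwrite('pics/w3.png',np.hstack([a[150:480,120:520],cv2.resize(b[150:315,240:440],(400,330))]))
E
```

```text
{'time': np.float64(3.8), 'tool_pos': array([0.4563, 0.0715, 0.0726]), 'eef_rot': array([ 3.1386e+00, -3.0000e-04,  1.5433e+00]), 'grip_width': np.float64(0.6504), 'wrist_force': array([ 0.5691, -0.0199, -0.315 ])}
```

View pics/w3.png

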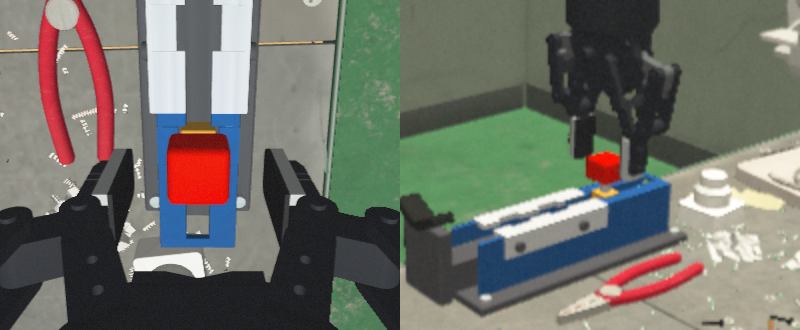

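The fingers straddle the cap centrally (pads at 133 and 268, cap at 168–231 in the crop), above the rail. Next: lower and grip.

>>> apply_moves --hand 0.6 --targets '[{"dp":[0,0,0.0085],"spin":0},{"dp":[0,0,0],"spin":0},{"dp":[0,0,0],"spin":0},{"dp":[0,0,0],"spin":0}]'

```text
time: 4.3
tool_pos: [0.4552, 0.0714, 0.0627]
eef_rot: [-3.141, 0.0, 1.544]
wrist_force: [0.0, 0.3, 0.4]
grip_width: 0.399
finger_force: 0.0
```

>>> apply_moves --hand 1.0 --force 30 --targets '[{"dp":[0,0,0],"spin":0},{"dp":[0,0,0],"spin":0},{"dp":[0,0,0],"spin":0},{"dp":[0,0,0],"spin":0},{"dp":[0,0,0],"spin":0}]'

```text
time: 4.8
tool_pos: [0.456, 0.0714, 0.0631]
eef_rot: [3.14, -0.0, 1.543]
wrist_force: [2.8, -0.4, 0.4]
grip_width: 0.296
finger_force: 35.1
```

>>> apply_moves --targets '[{"dp":[0,0,0.001],"spin":0},{"dp":[0,0,0.001],"spin":0},{"dp":[0,0,0.001],"spin":0},{"dp":[0,0,0.001],"spin":0},{"dp":[0,0,0],"spin":0}]'

```text
time: 5.3
tool_pos: [0.456, 0.0714, 0.0594]
eef_rot: [3.14, -0.0, 1.544]
wrist_force: [1.8, -0.7, 6.9]
grip_width: 0.3
finger_force: 35.9
```

>>> apply_moves --targets '[{"dp":[0,0,0.001],"spin":0},{"dp":[0,0,0.001],"spin":0},{"dp":[0,0,0.001],"spin":0},{"dp":[0,0,0.0003],"spin":0},{"dp":[0,0,0],"spin":0}]'

```text
time: 5.8
tool_pos: [0.456, 0.0714, 0.0563]
eef_rot: [3.14, -0.0, 1.544]
wrist_force: [2.2, -0.3, 6.8]
grip_width: 0.296
finger_force: 36.0
```

>>> apply_moves --targets '[{"dp":[0.0005,0,0],"spin":0},{"dp":[0.0005,0,0],"spin":0},{"dp":[0.001,0,0],"spin":0},{"dp":[0.001,0,0],"spin":0},{"dp":[0,0,0],"spin":0}]'

```text
time: 6.3
tool_pos: [0.4561, 0.0745, 0.0563]
eef_rot: [3.139, -0.0, 1.544]
wrist_force: [2.6, -0.8, 7.6]
grip_width: 0.301
finger_force: 36.0
```

>>> apply_moves --targets '[{"dp":[0.001,0,0],"spin":0},{"dp":[0.001,0,0],"spin":0},{"dp":[0.002,0,0],"spin":0},{"dp":[0.002,0,0],"spin":0},{"dp":[0.003,0,0],"spin":0},{"dp":[0.003,0,0],"spin":0}]'

```text
time: 6.9
tool_pos: [0.4565, 0.0864, 0.0563]
eef_rot: [3.139, -0.0, 1.544]
wrist_force: [3.3, -0.8, 7.6]
grip_width: 0.301
finger_force: 36.0
```

```bash
python3 - <<'E'
from h import *
o=arm.get_obs(); print({k:np.round(o[k],4) for k in('time','tool_pos','eef_rot','grip_width','wrist_force')})
a=eyes.get_image('wrist'); b=eyes.get_image('scene'); cv2.imwrite('pics/w4.png',np.hstack([a[150:480,120:520],cv2.resize(b[150:315,240:440],(400,330))]))
E
```

```text
{'time': np.float64(6.9), 'tool_pos': array([0.4565, 0.0864, 0.0563]), 'eef_rot': array([ 3.1394, -0.    ,  1.5437]), 'grip_width': np.float64(0.3011), 'wrist_force': array([ 3.2551, -0.812 ,  7.6397])}
```

View pics/w4.png

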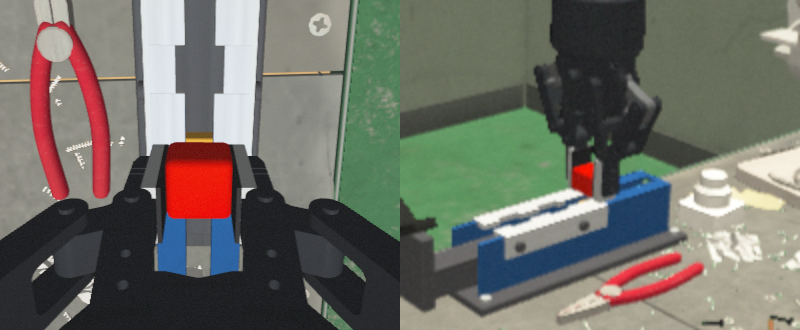

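The cap is held, and the tube is sliding out with the cap near (200,180) in the crop. I'll continue to about 55.5 mm of travel.

>>> apply_moves --targets '[{"dp":[0.004,0,0],"spin":0},{"dp":[0.004,0,0],"spin":0},{"dp":[0.004,0,0],"spin":0},{"dp":[0.004,0,0],"spin":0},{"dp":[0.004,0,0],"spin":0},{"dp":[0.004,0,0],"spin":0},{"dp":[0.004,0,0],"spin":0},{"dp":[0.004,0,0],"spin":0},{"dp":[0.003,0,0],"spin":0},{"dp":[0.003,0,0],"spin":0},{"dp":[0.002,0,0],"spin":0},{"dp":[0,0,0],"spin":0},{"dp":[0,0,0],"spin":0}]'

```text
time: 8.3
tool_pos: [0.4578, 0.1268, 0.0564]
eef_rot: [3.139, -0.001, 1.544]
wrist_force: [2.4, 1.2, 7.8]
grip_width: 0.295
finger_force: 36.0
```

Travel is 55.4 mm. Now I'll rise gently to 4 mm down and feel whether the catch enters the hole.

>>> apply_moves --targets '[{"dp":[0.0003,0,-0.001],"spin":0},{"dp":[0,0,-0.001],"spin":0},{"dp":[0,0,-0.0008],"spin":0},{"dp":[0,0,0],"spin":0}]'

```text
time: 8.7
tool_pos: [0.4578, 0.1269, 0.0592]
eef_rot: [3.139, -0.001, 1.544]
wrist_force: [1.5, -0.5, 6.8]
grip_width: 0.296
finger_force: 35.9
```

>>> apply_moves --targets '[{"dp":[0,0,-0.001],"spin":0},{"dp":[0,0,-0.001],"spin":0},{"dp":[0,0,-0.001],"spin":0},{"dp":[0,0,-0.0007],"spin":0},{"dp":[0,0,0],"spin":0}]'

```text
time: 9.2
tool_pos: [0.4577, 0.1269, 0.0627]
eef_rot: [3.139, -0.001, 1.544]
wrist_force: [3.4, 0.1, 6.7]
grip_width: 0.298
finger_force: 35.7
```

>>> apply_moves --hand 0.4 --targets '[{"dp":[0,0,0],"spin":0},{"dp":[0,0,0],"spin":0},{"dp":[0,0,0],"spin":0},{"dp":[0,0,0],"spin":0},{"dp":[0,0,-0.02],"spin":0},{"dp":[0,0,-0.04],"spin":0},{"dp":[0,0,-0.04],"spin":0},{"dp":[0,0,0],"spin":0},{"dp":[0,0,0],"spin":0}]'

```text
time: 10.1
tool_pos: [0.4567, 0.1267, 0.1624]
eef_rot: [3.14, -0.0, 1.544]
wrist_force: [-0.0, -0.1, -0.5]
grip_width: 0.599
finger_force: 0.0
```

```bash
python3 - <<'E'
from h import *
o=arm.get_obs(); print({k:np.round(o[k],4) for k in('time','tool_pos','grip_width','wrist_force')})
C=cal('wrist'); a=eyes.get_image('wrist'); b=eyes.get_image('scene')
for n,im,K in(('wrist',a,C),('scene',b,cal('scene'))):
    h=cv2.cvtColor(im,cv2.COLOR_BGR2HSV)
    m=((h[...,0]<8)|(h[...,0]>172))&(h[...,1]>130)&(h[...,2]>70)
    k,l,s,c=cv2.connectedComponentsWithStats(m.astype(np.uint8))
    for i in range(1,k):
        if s[i,4]>150: print(n,s[i],c[i], ray('',*c[i],.086,K))
    print('exp',[proj('',[.4577,.1269,z],K) for z in(.076,.071)], 'start',proj('',[.456,.071,.076],K))
cv2.imwrite('pics/w5.png',np.hstack([a[50:380,120:520],cv2.resize(b[195:305,235:385],(400,293))[:330].copy() if 0 else cv2.resize(b[190:314,230:380],(400,330))]))
E
```

```text
{'time': np.float64(10.1), 'tool_pos': array([0.4567, 0.1267, 0.1624]), 'grip_width': np.float64(0.5995), 'wrist_force': array([-0.0021, -0.0978, -0.5022])}
wrist [218 208  43 109 977] [249.66120778 257.11975435] [0.41168362 0.12602485 0.086     ]
wrist [212 218  20  96 945] [219.27195767 268.02328042] [0.39137586 0.11910204 0.086     ]
wrist [ 301  230   39   44 1652] [319.87469734 251.36138015] [0.45683618 0.12867259 0.086     ]
exp [(np.float64(321.1614876770607), np.float64(249.11630664310695)), (np.float64(321.09836068507957), np.float64(246.83888964578546))] start (np.float64(320.73365622399905), np.float64(323.7531948724048))
scene [307 233  21  17 275] [317.05818182 241.05090909] [0.44007926 0.14346761 0.086     ]
scene [343 276  38  17 199] [361.89447236 283.88442211] [0.28942792 0.19528345 0.086     ]
scene [342 281  50  22 272] [368.13235294 292.80882353] [0.26623635 0.20729362 0.086     ]
exp [(np.float64(317.4617140171093), np.float64(241.04727249012168)), (np.float64(317.4013150465969), np.float64(243.86686943958313))] start (np.float64(342.91489880038546), np.float64(233.47664056501645))
```

View pics/w5.png

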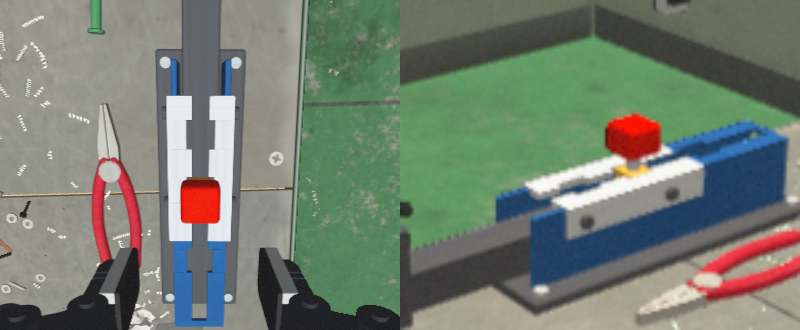

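The cap sits at (200,201) in the crop, over the next hole. The brass catch is visible in the index plate, and the scene centroid (317.1,241.1) matches the fully-up prediction (317.5,241.0). Later holes are empty and everything else is undisturbed, so I'm handing in.

```bash
python3 -c "
from h import *
print(arm.hand_in())"
```

```text
the job is handed in; nothing more can be done
None
```

The work rest is extended by exactly one hole (about 55.5 mm): the button is fully up in the very next hole, the arm is clear of it, and the job was handed in at about 10 s.

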